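Hook the coin-return lever's spring onto its anchor post with a spring puller

ROBOT

A 7-joint arm with a two-finger parallel gripper is mounted at the origin on the work surface. World frame = base frame: x ahead of the robot, y to its left, z up, the work surface at z = 0. Lengths are in m, angles in rad, forces in N, time in s.
With the tool pointing down it reaches from about 0.425 to 0.95 m from the base axis. Payload 4.7 kg.
Tool frame: the origin (TCP) lies at the very end of the fingers, on their centre line; the grasp point (between the pads) lies 19 mm behind it; y points along the fingers, z is the direction in which the jaws open and shut, and the axes are right-handed (so a half turn about y gives the same grasp; the last joint's range is limited). The gripper opens to 87 mm and grips with 3 to 60 N. Pads are 19 mm wide; open, the fingers measure 117 mm over their backs; the gripper's body (75 mm by 190 mm) begins 51 mm behind the grasp point.
Start: joints at [-1.229, 0.469, -0.049, 1.532, 0.024, 1.141, -0.082], TCP at [0.245, 0.629, 0.223] pointing down, gripper open.
Joint ranges: [-2.59, 2.59], [-0.33, 1.99], [-1.39, 1.29], [0.1, 2.45], [-1.04, 4.18], [0.21, 1.99], [-2.66, 2.66]. Speed limits (rad/s): [2.57, 2.57, 3.14, 3.14, 3.14, 3.14, 3.14].

INTERFACE

Orientations are given as a unit quaternion [x, y, z, w].
In Python, from plant import arm, cams, job gives the robot as it stands.
- The arm moves only by the tool move_arm, never from a script. Its arguments are lists of equal length, an entry for each row: "xyz": the shift along the tool's x, y, z in cm, a list of three; "spin": the turn about the tool's y in rad. In form: {"xyz": [[x, y, z], ...], "spin": [spin, ...]}. A call has 1 to 5 rows; each row shifts and turns the commanded pose from where the row before left it, along the tool's axes as they then stand; what a row does not reach is not made up. A row lasts 1/8 s, in which the tool goes at most 62.5 mm and 10.7 degrees, less where a joint would pass 70% of its speed; a pose out of reach is approached as far as the arm can. A call is refused whole if a number of a shift passes 6.25 or a number of a turn 0.188, either way. A call with a gripper value outside its range is refused whole. "gripper" is the finger opening in cm, from 0 to 8.7, set as the call begins (left out, the last holds). The fingers move at their own pace and stop on an object; the grip force is fixed at half the most. Time passes only in rows, so rows that do not move let the fingers close. It gives the time, the measured TCP pose, the force and the opening at its end, in the units of the state.
- arm.get_state(): the state, without advancing time (a new reading comes with each control period).
- cams.grab_frame(name): name is "side" or "top" or "wrist"; returns the picture (420x560x3 uint8, red, green, blue); there is no depth.
- cams.camera_info(name): a dict with "vfov" (degrees; the focal length in pixels is half the picture's height over the tangent of half this angle, whatever the lens; pixels are square), "cx", "cy" (the principal point, pixels), "k1" (the pictures are not rectified: a ray, as slopes to the right and down, at radius r is drawn at 1 + k1 r^2 times it, then the intrinsics apply), "rvec" (rotation vector, rad) and "tvec" (3), from world to camera coordinates, as OpenCV has them. Camera axes: x right, y down, z forward; pixel columns grow to the right and rows downward; lengths in m; the calibration is good to about 2 mm. A picture is of the moment at which its call begins: read the wrist's pose just before it. camera_info takes no time and is no camera call; for the wrist camera it gives the pose at the moment of the call.
- job.sign_off(): hands the job in, once; it reports no verdict.
Trained networks look in the newest picture that a camera, given by its name, has taken for a name from the list of things; names that differ only in an ending like _2 or _b are one class to them, and where a whole thing is asked for, a point or a joint stands for the part that bears it (a point fixed in the world has none). Each returns a list of dicts, best first, with "conf" (0 to 1); they miss things now and then, are a little off and sometimes report something else, mostly with a low value. They report only what shows in the picture. A call takes as long as a camera call. They do not tell look-alikes from the thing itself.
- cams.search_frame(name, camera): "extent" ([left, top, right, bottom] in pixels, round what is visible of it).
- cams.cut_out(name, camera): "pixels" (420x560 bool, what is visible of it) and "extent" ([left, top, right, bottom] in pixels, round what is visible of it).
The state is a dict: "t": time; "joints": joint angles; "joint_vel": joint speeds; "joint_efforts": joint torques, N m; "eef_pos": TCP position; "orientation": TCP orientation; "ft_force": force on the tool from outside, world axes, zero at the start; "wrist_torque": the same for the moment, N m; "finger_gap": finger opening in m.
Only numpy, scipy, OpenCV 4.12 (cv2) and the standard library are available. Lean on these libraries where they do the work, as an engineer would, in place of code of your own. Each camera call takes 0.05 s, during which the arm holds its last target. There are 200 camera calls.

TASK

Take the spring puller from the oak block, catch the free eye of the coin-return lever's spring with it, stretch the spring and set the eye over the anchor post, wherever that is clamped in its slot, so that it sits round the neck under the head and holds the lever on its stop. Move the spring with the puller only, do not overstretch it or let it fly back, and press only lightly on the door and the post. Then stand the puller back in its hole, and leave the lock cylinders, the coin chute insert and the screwdriver where they are.

Things in the scene. Friction and masses are not known exactly. Their poses are not given: they have to be found in the camera images.
- door: Coin door lying inside-up on battens, fixed: grey steel plate 200 (its x) by 280 (its y) mm, flat top face 30 mm above the bench. Origin on the bench under its middle, z up. Two steel coin chutes 34 mm high stand on its +x half, lever spring and post on its -x half.
- lever (a joint): Coin-return lever: brass bar 105 mm long on an upright pivot on the door, in rad: 0 = home on its stop, grows to 0.30 as it flops away. It starts loose at 0.08 to 0.28; the stretched spring pulls it home. The spring's fixed end turns on a pin on the lever's tail; lever home, that pin is 120.5 mm from the slot's middle, towards the slot's -x.
- stretch (a joint): Stretch of the spring in m, 0 when slack (coil 17 mm thick). It pulls with 0.84 N at once and 0.12 N more per mm. Hung on a post in the slot's middle it is 0.0365 (5.2 N), as much more or less as the post is off the middle. For the eye to pass over the post's head, the puller must pull 8 to 11 mm further. Above 0.066 (8.8 N) it is overstretched.
- eye: The spring's free end: brass wire eye, lying level, 18 mm inside diameter, wire 3 mm thick. Origin at its centre, x along the spring away from the lever, z up. Slack, it lies about 10.7 mm above the plate and drops no lower than 9 mm; it swings sideways and can be lifted 30 mm, tipping. Hung, its far wire bears on the far side of the post's neck: centre 6 to 6.5 mm from the post's axis.
- slot: Adjusting slot on the door plate, 48 mm long. Origin in its middle on the plate's top face; z up, x along slot and hung spring, away from the lever. The steel anchor post is clamped in it, upright, anywhere within 16 mm of the middle: look or feel for it; pressing with over 12 N bends it. Post: neck 5 mm thick up to 15.5 mm, then a head 8 mm across, top 20 mm up.
- puller: Spring puller, about 0.1 kg: flat-sided walnut handle 28 (its x) by 22 (its y) by 50 mm high. Origin at the middle of the handle's underside, z up; grip across the 22 mm, 20 mm above the origin. Under load it gives and leans by 1 to 3 mm at the tip. At the start it stands upright, handle on the block's top, shank in the hole, its +x within 0.75 rad of world +y.
- puller_tip (a point): Lowest point of the puller's steel shank, on its axis, 56 mm below the puller's origin. The shank is 4 mm thick, straight; at the very bottom a short lip, 3.5 mm high, sticks out towards the puller's +x, to 5.75 mm from the shank's axis. The lip under the eye's wire keeps it from slipping off and lifts it.
- block: Oak parts block, fixed, 90 (its x) by 60 (its y) by 62 mm high; origin at the middle of its underside, z up. Two short bits stand 12 and 16 mm out of its top near its -x end, 34 mm from the middle.
- block_hole0 (a point): Middle of the mouth of the puller's hole, in the middle of the block's top: square, 16 mm wide (sides along the block's x and y), right through.
- lock_a: Chrome lock cylinder standing on the bench, 29 mm across, 36 mm high; origin under its middle. Leave it alone.
- lock_b: The other chrome lock cylinder, the same. Leave it alone.
- chute: Bronze coin chute insert lying on the bench, 70 by 46 by 35 mm; origin under its middle. Leave it alone.
- screwdriver: Worn walnut-handled screwdriver, about 200 mm long, lying beside the block on its -x side, 26 mm high. Leave it alone.
Mind the look-alikes: they are no part of the job. What is shaped like the puller but green is not meant.

How it is judged:
By the outcome, as a careful person would: the job done as asked, in the order asked, and still so for the second after the job is handed in, with the robot touching nothing.
It also fails if it takes over 72 s, if anything falls off the work surface, if the arm or the gripper's body presses on something with over 40 N, if the wrist force passes 120 N, or if a joint passes its speed limit or range.

## Working session

There is one attempt and no reset: what is moved stays moved. The work goes in short steps, Python scripts to look and compute and a tool call to move; the robot and the scene stay as the last step left them, time stands still between calls to the robot, and variables do not carry over. Pictures are saved under pics/ and viewed, about 8 in all and at most 12, crops included, and the job is handed in when it is done.

Besides the shell and the picture viewer there is one more tool, called after "Emit:" by a JSON object that holds its "fn" and its "kwargs". move_arm: Moves the arm, as the interface text tells. Its arguments: {"type":"object","properties":{"xyz":{"type":"array","items":{"type":"array","items":{"type":"number"}}},"spin":{"type":"array","items":{"type":"number"}},"gripper":{"type":"number"}},"required":["xyz","spin"]}

```bash
ls; mkdir -p pics; cat > h.py <<'E'
import numpy as np, cv2
from plant import arm,cams,job
from scipy.spatial.transform import Rotation as R
def K(i):
    f=210/np.tan(np.radians(i['vfov'])/2); return f
def ray(i,u,v):
    f=K(i); d=np.array([(u-i['cx'])/f,(v-i['cy'])/f]); s=d.copy()
    for _ in range(30): s=d/(1+i['k1']*(s@s))
    Rm=cv2.Rodrigues(np.array(i['rvec'],float))[0]; t=np.array(i['tvec'],float).ravel()
    return -Rm.T@t, Rm.T@np.array([s[0],s[1],1])
def atz(i,u,v,z):
    c,d=ray(i,u,v); return c+d*(z-c[2])/d[2]
def proj(i,p):
    f=K(i);Rm=cv2.Rodrigues(np.array(i['rvec'],float))[0]; q=Rm@np.array(p,float)+np.array(i['tvec'],float).ravel()
    s=q[:2]/q[2]; s=s*(1+i['k1']*(s@s)); return s*f+[i['cx'],i['cy']]
def tri(a,b): # list of (info,u,v)
    A=np.zeros((3,3));y=np.zeros(3)
    for i,u,v in (a,b):
        c,d=ray(i,u,v);d/=np.linalg.norm(d);P=np.eye(3)-np.outer(d,d);A+=P;y+=P@c
    return np.linalg.solve(A,y)
def save(n,im): cv2.imwrite('pics/'+n+'.png',im[:,:,::-1])
E
python3 - <<'E'
from h import *
s=arm.get_state();print({k:np.round(v,3).tolist() for k,v in s.items()})
for c in('top','side','wrist'):
    im=cams.grab_frame(c);i=cams.camera_info(c);print(c,i)
    save(c+'0',im)
    for n in('door','lever','eye','slot','puller','block','lock_a','chute','screwdriver'):
        if c=='wrist' : break
        print(n,[(np.round(r['conf'],2),np.round(r['extent']).tolist()) for r in cams.search_frame(n,c)][:3])
E
```

```text
pics
{'t': 0.0, 'joints': [-1.229, 0.469, -0.049, 1.534, 0.024, 1.141, -0.082], 'joint_vel': [0.001, 0.002, -0.0, -0.0, 0.0, -0.0, 0.001], 'joint_efforts': [0.0, -50.799, -0.08, -23.616, -0.061, 0.038, 0.0], 'eef_pos': [0.244, 0.629, 0.221], 'orientation': [0.696, -0.13, 0.13, -0.694], 'ft_force': [0.68, -0.294, -0.477], 'wrist_torque': [-0.07, 0.011, -0.033], 'finger_gap': 0.087}
top {'vfov': 52.429506463535844, 'cx': 282.7141704171411, 'cy': 209.6353463073124, 'k1': -0.10999544876317446, 'rvec': array([ 2.14594587, -2.09147994,  0.16996297]), 'tvec': array([-0.07096957,  0.53172786,  1.23260341])}
door [(np.float64(0.89), [204.0, 165.0, 306.0, 241.0])]
lever [(np.float64(0.82), [270.0, 178.0, 286.0, 216.0]), (np.float64(0.6), [262.0, 211.0, 285.0, 218.0])]
eye []
slot []
puller [(np.float64(0.65), [381.0, 225.0, 393.0, 236.0]), (np.float64(0.63), [426.0, 227.0, 436.0, 249.0])]
block [(np.float64(0.71), [369.0, 214.0, 397.0, 249.0])]
lock_a [(np.float64(0.39), [361.0, 174.0, 371.0, 182.0])]
chute []
screwdriver [(np.float64(0.64), [368.0, 213.0, 396.0, 250.0])]
side {'vfov': 49.1089
[... 493 characters left out ...]
64(0.62), [278.0, 299.0, 297.0, 328.0])]
block [(np.float64(0.88), [265.0, 310.0, 313.0, 356.0]), (np.float64(0.49), [234.0, 165.0, 256.0, 183.0])]
lock_a [(np.float64(0.55), [266.0, 313.0, 311.0, 357.0]), (np.float64(0.51), [353.0, 294.0, 365.0, 318.0]), (np.float64(0.44), [296.0, 159.0, 302.0, 166.0])]
chute [(np.float64(0.83), [230.0, 163.0, 258.0, 184.0]), (np.float64(0.71), [268.0, 222.0, 318.0, 240.0])]
screwdriver [(np.float64(0.57), [244.0, 301.0, 257.0, 380.0])]
wrist {'vfov': 66.49002433494348, 'cx': 282.68926908736165, 'cy': 216.0043387409551, 'k1': 0.022565708735105734, 'rvec': array([-2.42019278, -1.65591229, -0.20389052]), 'tvec': array([-0.67489685, -0.02972618,  0.38862508])}
```

```bash
python3 - <<'E'
from h import *
t=cv2.imread('pics/top0.png')[150:270,190:450]; s=cv2.imread('pics/side0.png')[150:420,220:380]
t=cv2.resize(t,None,fx=3,fy=3,interpolation=cv2.INTER_CUBIC)
cv2.imwrite('pics/t.png',t)
cv2.imwrite('pics/s.png',cv2.resize(s,None,fx=2.2,fy=2.2,interpolation=cv2.INTER_CUBIC))
i=cams.camera_info('top');j=cams.camera_info('side')
print('block top',atz(i,383,231,.062),'puller',atz(i,387,230.5,.112))
for c in [(204,165),(306,165),(204,241),(306,241)]: print('door',atz(i,*c,.03))
print('green?',atz(i,431,238,.03))
E
```

```text
block top [ 0.47390261 -0.35473646  0.062     ] puller [ 0.46882109 -0.35531503  0.112     ]
door [0.67233195 0.19303647 0.03      ]
door [ 0.67893495 -0.12531109  0.03      ]
door [0.43437133 0.17849229 0.03      ]
door [ 0.4425318  -0.12939762  0.03      ]
green? [ 0.46003113 -0.50856376  0.03      ]
```

View pics/t.png

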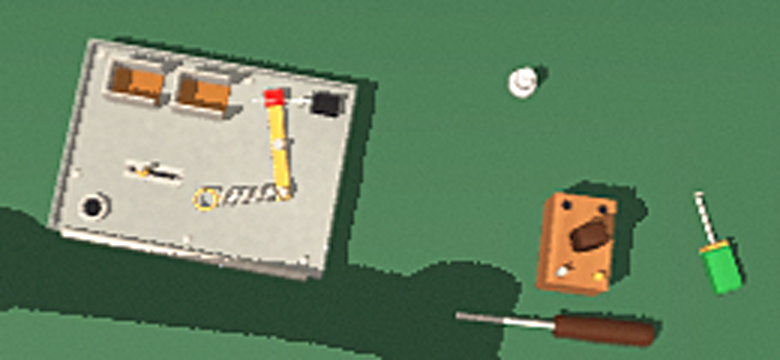

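View pics/s.png

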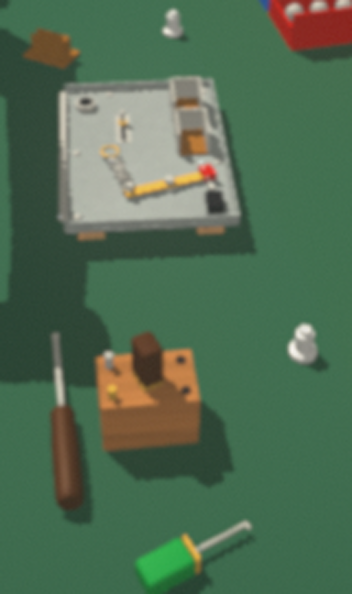

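Crop of top: the walnut handle stands in the oak block at about (387,229) full-frame; the green look-alike lies at about (430,238) and is not meant. The bits at the block's low-x end, the screwdriver, the lever's free spring eye (258,216) and the slot with its post (241,207) all fit the description. Next I work out the path there.

```bash
cat >> h.py <<'E'
def toolR(): return R.from_quat(arm.get_state()['orientation'])
def plan(p,dyaw=0,step=.05,n=None,frm=None,q=None):
    """rows to go from measured pose to p turning about world z by dyaw"""
    s=arm.get_state(); a=np.array(s['eef_pos'] if frm is None else frm); r=toolR() if q is None else q
    d=np.array(p)-a; n=n or int(max(np.ceil(np.linalg.norm(d)/step),np.ceil(abs(dyaw)/.17),1))
    # tool y is down: spin about tool y = -dyaw
    out=[]
    for k in range(n):
        rk=R.from_euler('z',dyaw*k/n)*r
        out.append(np.round(rk.inv().apply(d/n)*100,2).tolist())
    print(out,'spin',round(-dyaw/n,3)); return R.from_euler('z',dyaw)*r
E
python3 - <<'E'
from h import *
s=arm.get_state();r=toolR();print(np.round(r.as_matrix(),3))
i=cams.camera_info('wrist');c,d=ray(i,i['cx'],i['cy']);print('cam',c,d, 'in tool',r.inv().apply(c-s['eef_pos']),r.inv().apply(d))
i=cams.camera_info('top')
f=lambda u,v,z:print((u,v),atz(i,190+u/3,150+v/3,z))
f(155,171,.03);f(285,192,.04);f(205,199,.04);f(143,170,.05);f(590,236,.112);f(578,243,.062)
# block top corners
for p in [(553,192),(617,197),(603,293),(538,288)]: f(*p,.062)
# door corners
for p in [(90,40),(357,85),(320,277),(52,232)]: f(*p,.03)
q=plan((.52,.34,.28)); plan((.54,-.0,.28),frm=(.52,.34,.28),q=q);plan((.50,-.33,.28),frm=(.54,0,.28),q=q)
E
```

```text
[[ 0.932 -0.     0.362]
 [-0.362  0.     0.932]
 [-0.    -1.     0.   ]]
cam [0.18350716 0.6527537  0.38423507] [ 0.22609403 -0.08786661 -0.9701345 ] in tool [-6.54488956e-02 -1.61661072e-01 -1.27759555e-04] [ 2.42626627e-01  9.70119743e-01 -6.90727507e-05]
(155, 171) [0.5416393  0.06863558 0.03      ]
(285, 192) [ 0.52149414 -0.06436998  0.04      ]
(205, 199) [0.51240217 0.01578195 0.04      ]
(143, 170) [0.53867094 0.07835163 0.05      ]
(590, 236) [ 0.47403438 -0.35443574  0.112     ]
(578, 243) [ 0.47388046 -0.35374635  0.062     ]
(553, 192) [ 0.52412431 -0.32951894  0.062     ]
(617, 197) [ 0.52062169 -0.39327599  0.062     ]
(603, 293) [ 0.4251931  -0.37782848  0.062     ]
(538, 288) [ 0.42873222 -0.31395156  0.062     ]
(90, 40) [0.67865546 0.14290756 0.03      ]
(357, 85) [ 0.6364877  -0.13525707  0.03      ]
(320, 277) [ 0.43782274 -0.1014802   0.03      ]
(52, 232) [0.47630976 0.1706763  0.03      ]
[[4.02, -0.64, -1.89], [4.02, -0.64, -1.89], [4.02, -0.64, -1.89], [4.02, -0.64, -1.89], [4.02, -0.64, -1.89], [4.02, -0.64, -1.89], [4.02, -0.64, -1.89], [4.02, -0.64, -1.89], [4.02, -0.64, -1.89]] spin 0.0
[[2.03, -0.0, -4.42], [2.03, -0.0, -4.42], [2.03, -0.0, -4.42], [2.03, -0.0, -4.42], [2.03, -0.0, -4.42], [2.03, -0.0, -4.42], [2.03, -0.0, -4.42]] spin 0.0
[[1.18, -0.0, -4.6], [1.18, -0.0, -4.6], [1.18, -0.0, -4.6], [1.18, -0.0, -4.6], [1.18, -0.0, -4.6], [1.18, -0.0, -4.6], [1.18, -0.0, -4.6]] spin 0.0
```

```bash
python3 - <<'E'
from h import *
q=plan((.53,.32,.24),-1.2,n=9); plan((.53,.06,.19),frm=(.53,.32,.24),q=q)
E
```

```text
[[4.2, -0.19, -2.05], [4.44, -0.19, -1.48], [4.59, -0.19, -0.87], [4.67, -0.19, -0.25], [4.66, -0.19, 0.37], [4.57, -0.19, 0.98], [4.4, -0.19, 1.58], [4.15, -0.19, 2.15], [3.83, -0.19, 2.69]] spin 0.133
[[4.33, 0.83, -0.0], [4.33, 0.83, -0.0], [4.33, 0.83, -0.0], [4.33, 0.83, -0.0], [4.33, 0.83, -0.0], [4.33, 0.83, -0.0]] spin 0.0
```

Emit:
{"fn": "move_arm", "kwargs": {"xyz": [[4.2,-0.2,-2.0],[4.4,-0.2,-1.5],[4.6,-0.2,-0.9],[4.7,-0.2,-0.2],[4.7,-0.2,0.4]], "spin": [0.133,0.133,0.133,0.133,0.133]}}

```text
t: 1.68
eef_pos: [0.405, 0.4567, 0.2328]
orientation: [-0.613, 0.351, -0.351, 0.614]
ft_force: [0.5, -0.0, -0.5]
finger_gap: 0.0874
```

Emit:
{"fn": "move_arm", "kwargs": {"xyz": [[4.6,-0.2,1.0],[4.4,-0.2,1.6],[4.2,-0.2,2.2],[3.8,-0.2,2.7],[4.3,0.8,0]], "spin": [0.133,0.133,0.133,0.133,0]}}

```text
t: 2.3
eef_pos: [0.535, 0.2762, 0.2331]
orientation: [-0.499, 0.499, -0.501, 0.501]
ft_force: [0.3, -0.5, 0.3]
finger_gap: 0.087
```

Emit:
{"fn": "move_arm", "kwargs": {"xyz": [[4.3,0.8,0],[4.3,0.8,0],[4.3,0.8,0],[4.3,0.8,0],[4.3,0.8,0]], "spin": [0,0,0,0,0]}}

```text
t: 2.92
eef_pos: [0.533, 0.0612, 0.1926]
orientation: [-0.501, 0.499, -0.499, 0.501]
ft_force: [0.2, 0.4, -0.4]
finger_gap: 0.087
```

```bash
python3 - <<'E'
from h import *
i=cams.camera_info('wrist');im=cams.grab_frame('wrist');save('w1',im);s=arm.get_state();print(s['t'],s['eef_pos'],np.round(toolR().as_matrix(),2),s['joints'])
np.save('w1.npy',np.array([i],dtype=object))
for n in('lever','eye','slot'):
    print(n,[(np.round(r['conf'],2),np.round(r['extent']).tolist()) for r in cams.search_frame(n,'wrist')][:3])
E
```

```text
2.975 [0.53211802 0.05355559 0.1918047 ] [[-0.01 -0.    1.  ]
 [-1.   -0.   -0.01]
 [ 0.   -1.   -0.  ]] [-0.51879503  0.28168897  0.41174183  1.92010424 -0.13046845  0.96799726
 -0.05254883]
lever [(np.float64(0.57), [254.0, 234.0, 374.0, 322.0])]
eye [(np.float64(0.63), [252.0, 236.0, 272.0, 261.0])]
slot [(np.float64(0.86), [281.0, 162.0, 307.0, 220.0])]
```

View pics/w1.png

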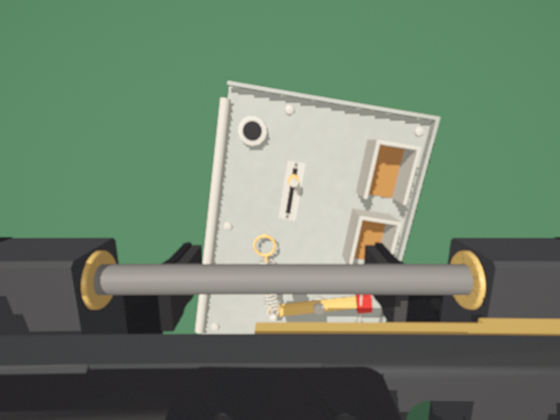

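```bash
python3 - <<'E'
from h import *
import pickle
i=cams.camera_info('wrist');im=cams.grab_frame('wrist');save('w2',im);print(arm.get_state()['eef_pos'])
pickle.dump(i,open('w2.pkl','wb'))
c=cv2.resize(im[150:270,230:330],None,fx=5,fy=5,interpolation=cv2.INTER_CUBIC);save('w2c',c)
for n in('door','eye','slot'):
    print(n,[(np.round(r['conf'],2),np.round(r['extent'],1).tolist()) for r in cams.search_frame(n,'wrist')][:3])
for p in [(228,82),(438,118)]: print(atz(i,*p,.03))
E
```

```text
[0.53323136 0.06326691 0.19276344]
door [(np.float64(0.8), [197.7, 82.3, 439.9, 333.2])]
eye [(np.float64(0.47), [251.6, 236.8, 274.6, 297.6])]
slot [(np.float64(0.92), [284.1, 161.8, 307.2, 221.4])]
[0.48192103 0.17645879 0.03      ]
[0.68304473 0.14402283 0.03      ]
```

View pics/w2c.png

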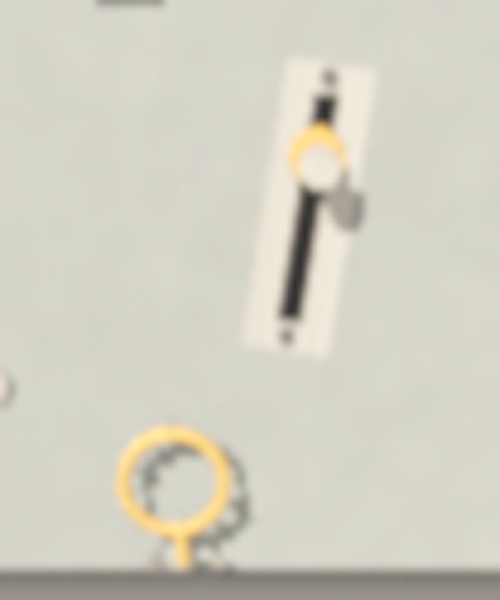

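```bash
python3 - <<'E'
from h import *
import pickle
i=pickle.load(open('w2.pkl','rb'))
f=lambda u,v,z:atz(i,230+u/5,150+v/5,z)
post=f(322,166,.05);print('post',post)
a,b=f(330,77,.03),f(287,338,.03);print('dots',a,b,'mid',(a+b)/2,np.linalg.norm(a-b),'dir',np.degrees(np.arctan2(*(a-b)[[1,0]])))
cs=[f(*p,.03) for p in[(288,57),(378,70),(328,357),(241,345)]];print('strip mid',np.mean(cs,0),[np.linalg.norm(cs[k]-cs[k-1]) for k in range(4)])
print('eye',f(175,481,.0407),'diam',f(116,481,.0407)-f(233,481,.0407))
j=cams.camera_info('top');print('post in top',proj(j,post),'post top crop',(proj(j,post)-[190,150])*3,'pullerlook')
s=arm.get_state();r=toolR();print(s['eef_pos'],s['t'])
q=plan((.49,-.28,.22),0)
E
```

```text
post [0.54465911 0.08382943 0.05      ]
dots [0.54683423 0.09890776 0.03      ] [0.53846737 0.04485395 0.03      ] mid [0.5426508  0.07188085 0.03      ] 0.0546975184463295 dir 81.20115400817426
strip mid [0.54268918 0.07181375 0.03      ] [np.float64(0.060287725928242004), np.float64(0.018233583045069356), np.float64(0.060281562022866025), np.float64(0.018407925477150654)]
eye [0.51529995 0.01706973 0.0407    ] diam [-2.41653396e-02 -1.72112068e-05  0.00000000e+00]
post in top [235.94831198 204.66967885] post top crop [137.84493594 164.00903656] pullerlook
[0.53322661 0.06409904 0.19270778] 3.325
[[4.91, -0.39, -0.65], [4.91, -0.39, -0.65], [4.91, -0.39, -0.65], [4.91, -0.39, -0.65], [4.91, -0.39, -0.65], [4.91, -0.39, -0.65], [4.91, -0.39, -0.65]] spin 0.0
```

Emit:
{"fn": "move_arm", "kwargs": {"xyz": [[5,-0.4,-0.7],[5,-0.4,-0.7],[5,-0.4,-0.7],[5,-0.4,-0.7],[5,-0.4,-0.7]], "spin": [0,0,0,0,0]}}

```text
t: 3.95
eef_pos: [0.4992, -0.188, 0.2129]
orientation: [-0.501, 0.498, -0.499, 0.502]
ft_force: [0.7, -0.5, -0.5]
finger_gap: 0.087
```

Emit:
{"fn": "move_arm", "kwargs": {"xyz": [[5,-0.4,-0.7],[5,-0.4,-0.7],[5,0,-0.7],[2.4,0,0],[0,0,0]], "spin": [0,0,0,0,0]}}

```text
t: 4.58
eef_pos: [0.4783, -0.363, 0.2204]
orientation: [0.501, -0.5, 0.5, -0.5]
ft_force: [0.0, 0.5, -0.7]
finger_gap: 0.0872
```

Emit:
{"fn": "move_arm", "kwargs": {"xyz": [[0,0,0],[0,0,0]], "spin": [0,0]}}

```text
t: 4.82
eef_pos: [0.4792, -0.3599, 0.2204]
orientation: [-0.501, 0.499, -0.498, 0.502]
ft_force: [-0.5, -0.1, -0.8]
finger_gap: 0.0869
```

```bash
python3 - <<'E'
from h import *
import pickle
i=cams.camera_info('wrist');im=cams.grab_frame('wrist');save('w3',im);s=arm.get_state();print(s['eef_pos'],s['joints'],np.degrees(np.arctan2(*toolR().as_matrix()[[1,0],0])))
pickle.dump(i,open('w3.pkl','wb'))
for n in('puller','block'):
    print(n,[(np.round(r['conf'],2),np.round(r['extent'],1).tolist()) for r in cams.search_frame(n,'wrist')][:3])
u,v=proj(i,[.474,-.354,.09]);u,v=int(u),int(v);u0,v0=max(u-80,0),max(v-75,0);print(u0,v0)
save('w3c',cv2.resize(im[v0:v0+150,u0:u0+160],None,fx=4,fy=4,interpolation=cv2.INTER_CUBIC))
E
```

```text
[ 0.47903401 -0.36011726  0.22047296] [ 0.13702445  0.38133888  0.5807916   1.74961879 -0.23446153  1.08057909
  0.80181975] -89.67949644293644
puller [(np.float64(0.91), [250.0, 296.9, 331.8, 326.9]), (np.float64(0.74), [267.2, 187.1, 297.2, 226.6])]
block [(np.float64(0.61), [234.4, 157.1, 327.3, 229.0])]
196 127
```

View pics/w3c.png

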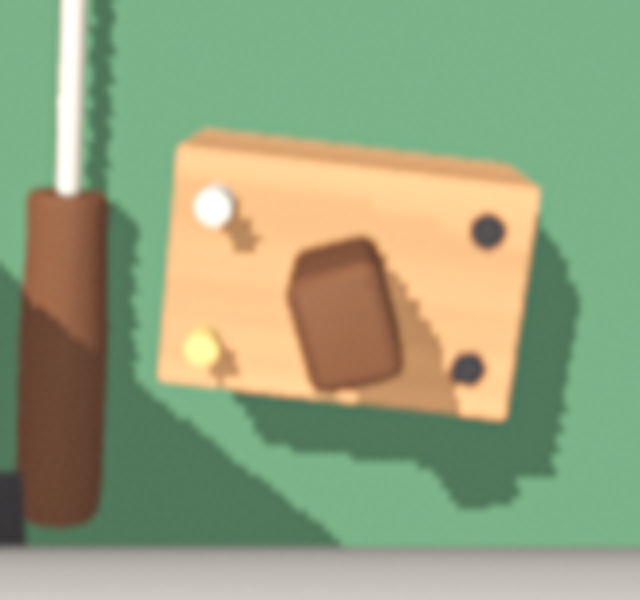

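```bash
python3 - <<'E'
from h import *
import pickle
i=pickle.load(open('w3.pkl','rb'))
f=lambda p,z:atz(i,196+p[0]/4,127+p[1]/4,z)
h=np.array([f(p,.112) for p in[(290,295),(375,272),(402,365),(320,390)]])
b=np.array([f(p,.062) for p in[(178,145),(540,187),(508,420),(158,380)]])
print('puller',h.mean(0),[np.linalg.norm(h[k]-h[k-1]) for k in range(4)])
for a in(h[1]-h[2],h[0]-h[3]):print('hx dir',np.degrees(np.arctan2(a[1],a[0])))
for a in(h[1]-h[0],h[2]-h[3]):print('-hy dir',np.degrees(np.arctan2(a[1],a[0])))
print('block',b.mean(0),[np.linalg.norm(b[k]-b[k-1]) for k in range(4)])
for a in(b[1]-b[0],b[2]-b[3]):print('bx dir',np.degrees(np.arctan2(a[1],a[0])))
lo=np.array([f(p,.062) for p in[(297,258),(370,238)]]);print('handle base +x corners',lo)
E
```

```text
puller [ 0.47951002 -0.35607241  0.112     ] [np.float64(0.02207899604919375), np.float64(0.01889177344110999), np.float64(0.021370459664064208), np.float64(0.01873803930216522)]
hx dir 106.60602382820156
hx dir 107.01043309309824
-hy dir 15.699691726562696
-hy dir 17.85722142943784
block [ 0.47945601 -0.35570005  0.062     ] [np.float64(0.06051510529967747), np.float64(0.0904083209089045), np.float64(0.06085829007877693), np.float64(0.09143804031331706)]
bx dir -6.2321803261436175
bx dir -6.443542307277746
handle base +x corners [[ 0.46692999 -0.3486453   0.062     ]
 [ 0.48531339 -0.34344936  0.062     ]]
```

```bash
python3 - <<'E'
from h import *
s=arm.get_state();r=toolR()
q=R.from_euler('z',.288)*r
print(q.inv().apply(np.array([.4795,-.356,.22])-s['eef_pos'])*100)
E
```

```text
[-0.42839137  0.056134    0.20545429]
```

Emit:
{"fn": "move_arm", "kwargs": {"xyz": [[0,0,0],[0,0,0],[-0.4,0,0.2],[0,3,0],[0,3,0]], "spin": [-0.144,-0.144,0,0,0], "gripper": 3.2}}

```text
t: 5.6
eef_pos: [0.4796, -0.3568, 0.1602]
orientation: [-0.567, 0.422, -0.423, 0.567]
ft_force: [0.6, 0.1, 0.1]
finger_gap: 0.045
```

Emit:
{"fn": "move_arm", "kwargs": {"xyz": [[0,2,0],[0,0,0],[0,0,0]], "spin": [0,0,0]}}

```text
t: 5.98
eef_pos: [0.4797, -0.3575, 0.1414]
orientation: [-0.567, 0.422, -0.423, 0.567]
ft_force: [0.0, 0.3, 0.2]
finger_gap: 0.0323
```

```bash
python3 - <<'E'
from h import *
s=arm.get_state();r=toolR();print(s['eef_pos'],s['finger_gap'],np.degrees(np.arctan2(*r.as_matrix()[[1,0],0])))
im=cams.grab_frame('wrist');i=cams.camera_info('wrist')
print(r.inv().apply(np.array([.4795,-.356,.067])-s['eef_pos'])*100, proj(i,[.4795,-.356,.112]),proj(i,s['eef_pos']))
save('w4',im[100:400,130:430])
E
```

```text
[ 0.4796653  -0.35752414  0.14139819] 0.03226747069697147 -73.36859478154686
[-0.1584753   7.43968067  0.02102142] [282.6135879  240.60626542] [282.18757243 260.61654755]
```

View pics/w4.png

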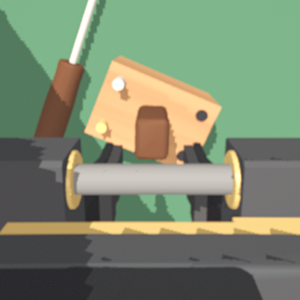

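The handle (crop 152,130) sits aligned between the fingers. I go down and grip.

Emit:
{"fn": "move_arm", "kwargs": {"xyz": [[-0.1,2.5,0],[0,2.5,0],[0,1.4,0],[0,1.0,0],[0,0,0]], "spin": [0,0,0,0,0]}}

```text
t: 6.65
eef_pos: [0.4788, -0.3564, 0.0664]
orientation: [-0.567, 0.422, -0.422, 0.567]
ft_force: [0.6, 0.6, -0.5]
finger_gap: 0.0318
```

Emit:
{"fn": "move_arm", "kwargs": {"xyz": [[0,0,0],[0,0,0],[0,0,0],[0,0,0]], "spin": [0,0,0,0], "gripper": 1.6}}

```text
t: 7.15
eef_pos: [0.4792, -0.3568, 0.0672]
orientation: [-0.567, 0.422, -0.423, 0.567]
ft_force: [-0.2, 0.8, 4.9]
finger_gap: 0.0213
```

Emit:
{"fn": "move_arm", "kwargs": {"xyz": [[0,-1.5,0],[0,-2.5,0],[0,-2.5,0],[0,-2.5,0],[0,0,0]], "spin": [0,0,0,0,0]}}

```text
t: 7.78
eef_pos: [0.4798, -0.3572, 0.1586]
orientation: [-0.567, 0.421, -0.424, 0.567]
ft_force: [0.3, 0.3, -1.3]
finger_gap: 0.022
```

```bash
python3 - <<'E'
from h import *
s=arm.get_state();print(s['eef_pos'],s['finger_gap'],s['ft_force'],np.degrees(np.arctan2(*toolR().as_matrix()[[1,0],0])))
for c in('side','top'):
    im=cams.grab_frame(c);i=cams.camera_info(c)
    e=s['eef_pos'];t=e+np.array([0,0,-.061]);print(c,proj(i,t))
    u,v=map(int,proj(i,t)); save('g_'+c,cv2.resize(im[max(v-60,0):v+40,u-60:u+60],None,fx=4,fy=4,interpolation=cv2.INTER_CUBIC))
E
```

```text
[ 0.47975518 -0.35717736  0.15864556] 0.022041096114969367 [ 0.28215234  0.30000848 -1.25689912] -73.32687764145487
side [287.41857817 310.49675972]
top [386.47555154 227.38461021]
```

View pics/g_side.png

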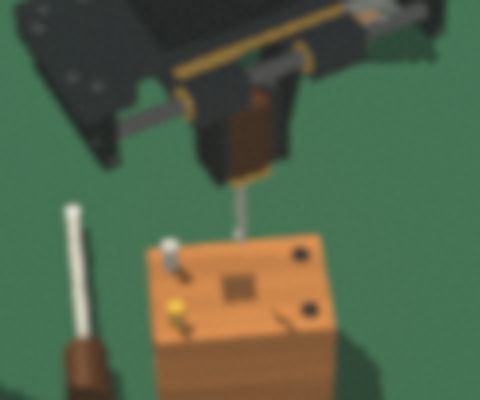

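```bash
python3 - <<'E'
from h import *
q=plan((.515,.012,.124),-.445,step=.045)
E
```

```text
[[-3.8, 0.36, 1.56], [-3.87, 0.36, 1.37], [-3.93, 0.36, 1.18], [-3.99, 0.36, 0.98], [-4.03, 0.36, 0.79], [-4.06, 0.36, 0.59], [-4.09, 0.36, 0.38], [-4.1, 0.36, 0.18], [-4.11, 0.36, -0.02]] spin 0.049
```

Emit:
{"fn": "move_arm", "kwargs": {"xyz": [[-3.8,0.3,1.6],[-3.9,0.3,1.4],[-3.9,0.4,1.2],[-4,0.4,1],[-4,0.4,0.8]], "spin": [0.05,0.05,0.05,0.05,0.05]}}

```text
t: 8.5
eef_pos: [0.4995, -0.1503, 0.1371]
orientation: [0.51, -0.491, 0.489, -0.509]
ft_force: [0.8, 0.0, -0.8]
finger_gap: 0.0217
```

Emit:
{"fn": "move_arm", "kwargs": {"xyz": [[-4.1,0.4,0.6],[-4.1,0.4,0.4],[-4.1,0.4,0.2],[-4.1,0.4,0],[0,0,0]], "spin": [0.05,0.05,0.05,0.045,0]}}

```text
t: 9.12
eef_pos: [0.5171, 0.0158, 0.1207]
orientation: [-0.463, 0.536, -0.534, 0.461]
ft_force: [-0.3, -1.6, -0.8]
finger_gap: 0.0218
```

Emit:
{"fn": "move_arm", "kwargs": {"xyz": [[0,0,0],[0,0,0]], "spin": [0,0]}}

```text
t: 9.38
eef_pos: [0.5176, 0.0101, 0.1223]
orientation: [0.46, -0.538, 0.538, -0.459]
ft_force: [-0.5, 0.2, -1.3]
finger_gap: 0.0217
```

```bash
python3 - <<'E'
from h import *
import pickle
s=arm.get_state();print(s['eef_pos'],s['finger_gap'],np.degrees(np.arctan2(*toolR().as_matrix()[[1,0],0])))
i=cams.camera_info('wrist');im=cams.grab_frame('wrist');pickle.dump((i,s['eef_pos']),open('w5.pkl','wb'))
print('tip',proj(i,s['eef_pos']-[0,0,.061]),'eye',proj(i,[.5153,.0171,.0407]),'post',proj(i,[.5447,.0838,.05]),[(r['conf'],r['extent']) for r in cams.search_frame('eye','wrist')])
save('w5',cv2.resize(im[70:280,180:400],None,fx=2.8,fy=2.8,interpolation=cv2.INTER_CUBIC))
E
```

```text
[0.51763295 0.01011801 0.12226772] 0.021705473057935593 -98.9616351282165
tip [282.21076036 229.33683091] eye [277.90161367 213.85208797] post [304.05974457 118.91788734] [(0.52, [261.3, 201.8, 290.8, 228.8])]
```

View pics/w5.png

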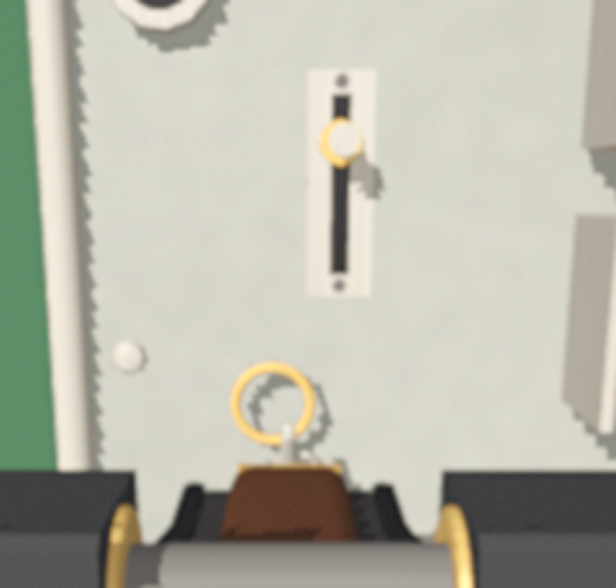

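```bash
python3 - <<'E'
from h import *
import pickle
i,e=pickle.load(open('w5.pkl','rb'))
f=lambda u,v,z:atz(i,180+u/2.8,70+v/2.8,z)
ux=np.array([np.cos(np.radians(81.2)),np.sin(np.radians(81.2)),0])
uy=np.array([-ux[1],ux[0],0])
eye=f(273,403,.0407);post=f(344,139,.05);a,b=f(342,80,.03),f(339,286,.03)
mid=(a+b)/2;d=a-b
print('eye',eye,'post',post,'mid',mid,'dir',np.degrees(np.arctan2(d[1],d[0])))
print('lip end pred',proj(i,e+ux*.00575-[0,0,.0595]),'seen',180+287/2.8,70+425/2.8, 'tip from lip', f(287,425,e[2]-.059)-ux*.00575-e)
s=arm.get_state();print(s['eef_pos'])
t=eye-ux*.002;print('to', toolR().inv().apply(t-s['eef_pos'])*100)
print('post-eye in slot frame',(post-eye)@ux,(post-eye)@uy,'pin',mid-.1205*ux)
E
```

```text
eye [0.51498028 0.01708814 0.0407    ] post [0.54380338 0.08345273 0.05      ] mid [0.54245545 0.07214477 0.03      ] dir 81.0410661379029
lip end pred [282.18320345 222.21009823] seen 282.5 221.7857142857143 tip from lip [ 0.00029392  0.00040818 -0.059     ]
[0.51788768 0.01040227 0.12250891]
to [-0.41680966  8.18083398 -0.39018345]
post-eye in slot frame 0.06999289526594038 -0.018330959407210284 pin [ 0.52402065 -0.04693675  0.03      ]
```

Emit:
{"fn": "move_arm", "kwargs": {"xyz": [[-0.4,0,-0.4],[0,0,0],[0,0.8,0],[0,0.8,0],[0,0.8,0]], "spin": [0,0,0,0,0]}}

```text
t: 10.1
eef_pos: [0.5145, 0.0162, 0.0977]
orientation: [-0.46, 0.537, -0.537, 0.46]
ft_force: [-0.5, -0.0, -1.1]
finger_gap: 0.0222
```

Emit:
{"fn": "move_arm", "kwargs": {"xyz": [[0,0.4,0],[0,0,0],[0,0,0],[0,0,0]], "spin": [0,0,0,0]}}

```text
t: 10.6
eef_pos: [0.5149, 0.0163, 0.0948]
orientation: [0.46, -0.537, 0.537, -0.46]
ft_force: [-0.3, -0.1, -1.2]
finger_gap: 0.022
```

```bash
python3 - <<'E'
from h import *
s=arm.get_state();e=s['eef_pos'];print(e,s['ft_force'])
i=cams.camera_info('wrist');im=cams.grab_frame('wrist')
print('tip',proj(i,e-[0,0,.061]),'eye',proj(i,[.515,.0171,.0407]),[(r['conf'],r['extent']) for r in cams.search_frame('eye','wrist')])
save('w6',cv2.resize(im[160:280,220:350],None,fx=4,fy=4,interpolation=cv2.INTER_CUBIC))
E
```

```text
[0.51494405 0.01628359 0.0947769 ] [-0.25011775 -0.08602988 -1.1558032 ]
tip [282.16202172 229.40524025] eye [282.05807199 231.07504142] [(0.5, [263.2, 213.7, 298.7, 232.9])]
```

View pics/w6.png

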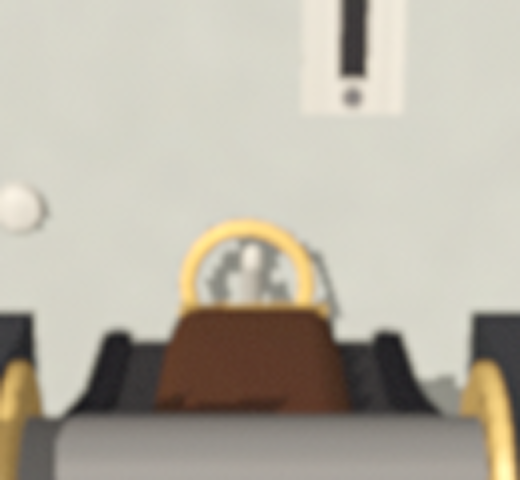

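The lip is inside the eye ring (crop 250,255). Next I seat it under the wire and start pulling.

Emit:
{"fn": "move_arm", "kwargs": {"xyz": [[0,0.1,0],[-0.5,0,0.1],[-0.5,0,0.1],[-0.6,0,0.15],[0,0,0]], "spin": [0,0,0,0,0]}}

```text
t: 11.32
eef_pos: [0.5209, 0.0325, 0.0935]
orientation: [-0.46, 0.537, -0.537, 0.461]
ft_force: [-0.1, -0.4, -1.5]
finger_gap: 0.0216
```

Emit:
{"fn": "move_arm", "kwargs": {"xyz": [[-0.6,0,0.15],[-0.6,0,0.15],[-0.6,0,0.15],[0,0,0],[0,0,0]], "spin": [0,0,0,0,0]}}

```text
t: 11.95
eef_pos: [0.5277, 0.0482, 0.0935]
orientation: [0.46, -0.537, 0.537, -0.46]
ft_force: [-0.8, -1.7, -1.7]
finger_gap: 0.0221
```

```bash
cat >> h.py <<'E'
SX=np.array([np.cos(np.radians(81.1)),np.sin(np.radians(81.1)),0]);SY=np.array([-SX[1],SX[0],0]);POST=np.array([.5443,.0836,.03])
def st():
    s=arm.get_state();e=np.array(s['eef_pos']);d=e-POST;F=np.array(s['ft_force'])
    print('t',s['t'],'slotframe rel post mm',np.round([d@SX*1e3,d@SY*1e3,(d[2]-.061)*1e3],1),'F',np.round([F@SX,F@SY,F[2]],2),'gap',round(s['finger_gap'],4));return s
E
python3 - <<'E'
from h import *
s=st();e=s['eef_pos']
i=cams.camera_info('wrist');im=cams.grab_frame('wrist')
print([(r['conf'],r['extent']) for r in cams.search_frame('eye','wrist')],'tip',proj(i,e-[0,0,.061]))
save('w7',cv2.resize(im[160:280,220:350],None,fx=4,fy=4,interpolation=cv2.INTER_CUBIC))
E
```

```text
t 11.95 slotframe rel post mm [-37.6  10.9   2.5] F [-1.81  0.56 -1.69] gap 0.0221
[(0.53, [260.7, 224.5, 293.1, 237.2])] tip [282.23304717 229.35817547]
```

View pics/w7.png

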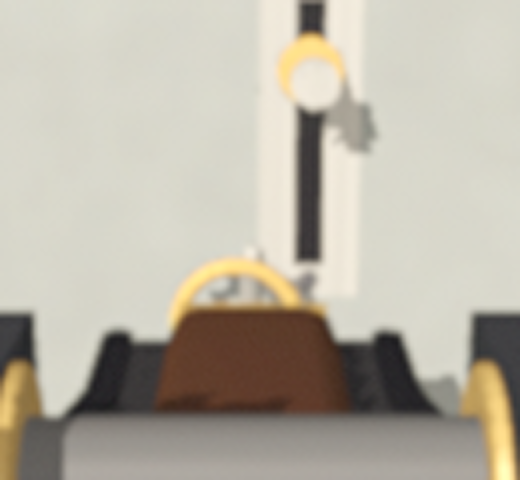

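Emit:
{"fn": "move_arm", "kwargs": {"xyz": [[-0.5,-0.4,0.27],[-0.5,-0.5,0.27],[-0.5,-0.5,0.27],[-0.5,-0.6,0.27],[0,0,0]], "spin": [0,0,0,0,0]}}

```text
t: 12.68
eef_pos: [0.542, 0.0668, 0.1139]
orientation: [0.46, -0.537, 0.537, -0.46]
ft_force: [-0.9, -4.5, -2.1]
finger_gap: 0.0217
```

Emit:
{"fn": "move_arm", "kwargs": {"xyz": [[0,0,0],[0,0,0]], "spin": [0,0]}}

```text
t: 12.92
eef_pos: [0.5412, 0.0664, 0.1133]
orientation: [-0.46, 0.537, -0.537, 0.46]
ft_force: [-0.1, -4.5, -2.2]
finger_gap: 0.0221
```

```bash
python3 - <<'E'
from h import *
s=st();e=s['eef_pos']
i=cams.camera_info('wrist');im=cams.grab_frame('wrist')
print('tip',proj(i,e-[0,0,.061]),'post head',proj(i,POST+[0,0,.02]))
a=cv2.resize(im[160:250,220:350],None,fx=4,fy=4,interpolation=cv2.INTER_CUBIC)
j=cams.camera_info('side');u,v=map(int,proj(j,e-[0,0,.061]));im=cams.grab_frame('side');print(u,v,proj(j,POST+[0,0,.02]))
b=cv2.resize(im[v-30:v+30,u-32:u+33],None,fx=8,fy=8,interpolation=cv2.INTER_CUBIC)
save('w8',cv2.resize(np.vstack([a,b]),None,fx=.7,fy=.7))
E
```

```text
t 12.925 slotframe rel post mm [-17.5   0.4  22.3] F [-4.47 -0.55 -2.22] gap 0.0221
tip [282.26865891 229.31358527] post head [282.8522176  205.05013545]
275 203 [275.67572396 200.13029312]
```

View pics/w8.png

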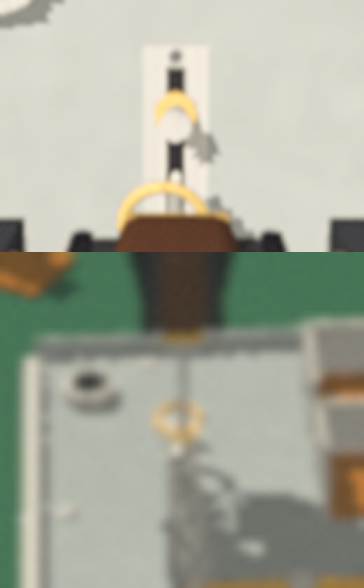

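Emit:
{"fn": "move_arm", "kwargs": {"xyz": [[-0.6,0,0.1],[-0.6,0,0],[-0.6,0,0],[-0.6,0,0],[-0.4,0,0]], "spin": [0,0,0,0,0]}}

```text
t: 13.65
eef_pos: [0.5462, 0.0928, 0.1131]
orientation: [0.461, -0.537, 0.537, -0.459]
ft_force: [-0.9, -8.1, -2.7]
finger_gap: 0.022
```

Emit:
{"fn": "move_arm", "kwargs": {"xyz": [[0,0,0],[0,0,0]], "spin": [0,0]}}

```text
t: 13.9
eef_pos: [0.5461, 0.0924, 0.1131]
orientation: [0.461, -0.537, 0.537, -0.459]
ft_force: [-1.1, -7.4, -1.4]
finger_gap: 0.0217
```

```bash
cat > m.py <<'E'
from h import *
import sys
s=st();e=s['eef_pos'];F=[]
for k in range(8):
    im=cams.grab_frame('wrist');F.append(arm.get_state()['ft_force'])
F=np.array(F);print('Fx',(F@SX).mean(),'Fy',(F@SY).mean(),'Fz',F[:,2].mean(),'sd',(F@SX).std())
i=cams.camera_info('wrist')
print('tip',proj(i,e-[0,0,.061]),'post head',proj(i,POST+[0,0,.02]))
cv2.imwrite('pics/%s.png'%sys.argv[1],im[:,:,::-1])
# yellow ring pixels right above handle
hsv=cv2.cvtColor(im,cv2.COLOR_RGB2HSV);m=(cv2.inRange(hsv,(15,90,120),(35,255,255))>0);m[:140]=0;m[242:]=0;m[:,:235]=0;m[:,330:]=0
for v in range(140,242,3):
    u=np.flatnonzero(m[v]); 
    if len(u): print(v,u.min(),u.max(),len(u),end=' | ')
E
python3 m.py w9
```

```text
t 13.9 slotframe rel post mm [ 8.9 -0.4 22.1] F [-7.5  -0.06 -1.4 ] gap 0.0217
Fx -7.574505434835167 Fy 0.09660184830562968 Fz -2.202531307512431 sd 0.45623493504484125
tip [282.29676271 229.04890104] post head [281.75799319 239.89251746]
227 272 285 14 | 230 267 289 14 | 233 264 291 13 | 236 263 298 21 | 239 262 300 6 |
```

Emit:
{"fn": "move_arm", "kwargs": {"xyz": [[-0.2,0,0.15],[0,0,0],[0,0,0]], "spin": [0,0,0]}}

```text
t: 14.68
eef_pos: [0.5478, 0.0939, 0.113]
orientation: [0.461, -0.537, 0.537, -0.459]
ft_force: [-1.2, -7.5, -1.4]
finger_gap: 0.0219
```

```bash
python3 m.py w10
```

```text
t 14.675 slotframe rel post mm [10.7 -1.8 22. ] F [-7.65  0.03 -1.41] gap 0.0219
Fx -8.20308542352457 Fy 0.33670949984496035 Fz -2.6474061211796354 sd 0.3073091621451957
tip [282.32155216 229.1001057 ] post head [279.8357778  242.26756734]
224 278 279 2 | 227 272 284 13 | 230 267 288 15 | 233 264 291 14 | 236 263 300 24 | 239 262 300 6 |
```

Emit:
{"fn": "move_arm", "kwargs": {"xyz": [[0,0.4,0],[0,0.4,0],[0,0.4,0],[0,0,0]], "spin": [0,0,0,0]}}

```text
t: 15.58
eef_pos: [0.5477, 0.0939, 0.1008]
orientation: [0.461, -0.537, 0.537, -0.459]
ft_force: [-2.0, -7.7, -0.9]
finger_gap: 0.0215
```

```bash
python3 m.py w11
```

```text
t 15.575 slotframe rel post mm [10.7 -1.7  9.8] F [-7.87  0.75 -0.92] gap 0.0215
Fx -7.539436817675936 Fy 0.18131521633395906 Fz -1.3499611889766099 sd 0.2644880071177727
tip [281.98993561 229.10421866] post head [279.46886029 247.895455  ]
227 272 285 14 | 230 267 290 13 | 233 264 292 13 | 236 263 299 25 | 239 262 300 6 |
```

Emit:
{"fn": "move_arm", "kwargs": {"xyz": [[0,0.3,0],[0,0.3,0],[0,0,0]], "spin": [0,0,0]}}

```text
t: 16.35
eef_pos: [0.5478, 0.094, 0.095]
orientation: [0.461, -0.537, 0.537, -0.459]
ft_force: [-0.7, -7.4, -0.4]
finger_gap: 0.0219
```

```bash
python3 m.py w12
```

```text
t 16.35 slotframe rel post mm [10.8 -1.9  4. ] F [-7.44 -0.46 -0.45] gap 0.0219
Fx -7.307381882465313 Fy -0.1445031123980638 Fz -1.3439308096681943 sd 0.6223970613780684
tip [282.06077561 229.10061851] post head [279.25477064 250.90856552]
227 272 286 15 | 230 267 288 11 | 233 264 292 10 | 236 263 295 23 | 239 262 300 6 |
```

Emit:
{"fn": "move_arm", "kwargs": {"xyz": [[0.1,0,0.25],[0.2,0,0.2],[0.2,0,0],[0,0,0]], "spin": [0,0,0,0]}}

```text
t: 17.25
eef_pos: [0.5517, 0.0885, 0.0952]
orientation: [0.461, -0.537, 0.537, -0.459]
ft_force: [-1.2, -7.0, -1.8]
finger_gap: 0.0221
```

```bash
python3 m.py w13
```

```text
t 17.25 slotframe rel post mm [ 5.9 -6.5  4.2] F [-7.13  0.13 -1.8 ] gap 0.0221
Fx -7.359980321228022 Fy 0.7016006059210149 Fz -1.5320893969854532 sd 0.3771483857416231
tip [282.35202354 229.47966855] post head [272.73317633 244.43977743]
224 272 275 4 | 227 270 286 17 | 230 266 289 17 | 233 264 292 22 | 236 263 294 27 | 239 262 300 6 |
```

Emit:
{"fn": "move_arm", "kwargs": {"xyz": [[0.2,0,0],[0.2,0,0],[0.2,0,0],[0,0,0]], "spin": [0,0,0,0]}}

```text
t: 18.15
eef_pos: [0.5508, 0.0832, 0.0953]
orientation: [0.46, -0.537, 0.537, -0.459]
ft_force: [-2.4, -5.7, -1.8]
finger_gap: 0.0218
```

```bash
python3 m.py w14
```

```text
t 18.15 slotframe rel post mm [ 0.6 -6.5  4.3] F [-6.04  1.46 -1.76] gap 0.0218
Fx -6.631857255707628 Fy 0.3767708522082021 Fz -1.2046342255118618 sd 0.4833583644798704
tip [282.27717524 229.3054725 ] post head [272.62002779 236.78165979]
221 270 275 6 | 224 268 277 10 | 227 266 287 22 | 230 266 289 10 | 233 264 292 8 | 236 262 294 19 | 239 262 300 6 |
```

Emit:
{"fn": "move_arm", "kwargs": {"xyz": [[0.2,0,0],[0.2,0,0],[0,0,0]], "spin": [0,0,0]}}

```text
t: 18.92
eef_pos: [0.5508, 0.0818, 0.0956]
orientation: [-0.46, 0.537, -0.536, 0.461]
ft_force: [-1.0, -1.5, -1.8]
finger_gap: 0.0218
```

```bash
python3 m.py w15;  python3 - <<'E'
import cv2,numpy as np
ims=[cv2.imread(f'pics/w{k}.png')[205:250,240:320] for k in(12,13,14,15)]
g=np.vstack([np.hstack(ims[:2]),np.hstack(ims[2:])])
cv2.imwrite('pics/cmp.png',cv2.resize(g,None,fx=5,fy=5,interpolation=cv2.INTER_CUBIC))
E
```

```text
t 18.925 slotframe rel post mm [-0.8 -6.7  4.6] F [-1.66  0.73 -1.85] gap 0.0218
Fx -0.36707214422831347 Fy 0.5877961798890993 Fz -1.08066037950002 sd 0.32608840856812654
tip [281.48313252 228.40607446] post head [271.46258687 233.58566422]
218 270 274 5 | 221 267 276 10 | 224 265 281 17 | 227 265 288 16 | 230 263 290 9 | 233 262 292 8 | 236 261 298 24 | 239 260 300 7 |
```

Emit:
{"fn": "move_arm", "kwargs": {"xyz": [[0.2,0,0],[0.2,0,-0.1],[0.2,0,-0.1],[0,0,0],[0,0,0]], "spin": [0,0,0,0,0]}}

```text
t: 19.95
eef_pos: [0.5479, 0.0749, 0.0956]
orientation: [-0.46, 0.537, -0.537, 0.46]
ft_force: [0.0, 0.1, -1.1]
finger_gap: 0.022
```

```bash
python3 m.py w16
```

```text
t 19.95 slotframe rel post mm [-8.  -4.9  4.6] F [ 0.13  0.02 -1.11] gap 0.022
Fx 0.1643626662773681 Fy -0.0636938108916909 Fz -1.1155651153763704 sd 0.47497880115439295
tip [282.23047635 229.3715787 ] post head [274.88622988 224.4103218 ]
209 273 277 5 | 212 270 279 10 | 215 268 284 17 | 218 268 290 14 | 221 266 293 8 | 224 264 295 9 | 227 264 296 7 | 230 263 295 6 | 233 264 295 7 | 236 265 300 30 | 239 265 265 1 |
```

```bash
python3 - <<'E'
import cv2
cv2.imwrite('pics/w16c.png',cv2.resize(cv2.imread('pics/w16.png')[190:250,240:325],None,fx=8,fy=8,interpolation=cv2.INTER_CUBIC))
E
```

```text
(no output)
```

View pics/w16c.png

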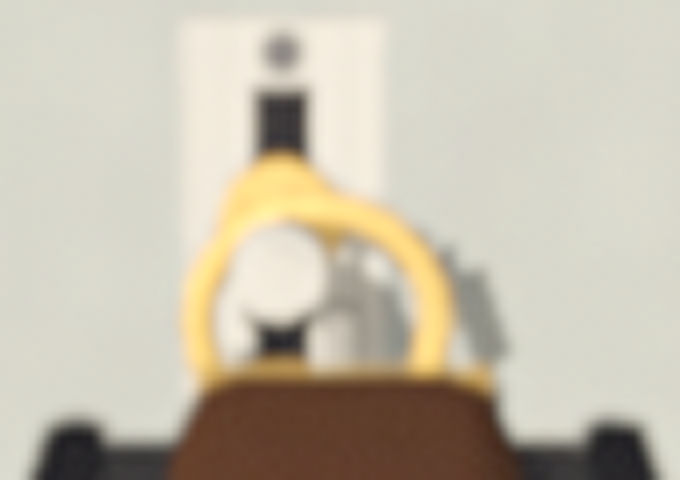

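The ring encircles the post head (crop 283,272) and the shank and lip stand free inside, right of the post. I shift clear of the head and lift out.

Emit:
{"fn": "move_arm", "kwargs": {"xyz": [[0.2,0,0.1],[0,0,0],[0,-0.3,0],[0,-0.3,0],[0,0,0]], "spin": [0,0,0,0,0]}}

```text
t: 20.98
eef_pos: [0.5489, 0.0729, 0.1019]
orientation: [0.46, -0.537, 0.537, -0.46]
ft_force: [0.7, 0.0, -2.0]
finger_gap: 0.0218
```

```bash
python3 m.py w17
```

```text
t 20.975 slotframe rel post mm [-9.9 -6.2 10.9] F [ 0.15 -0.66 -1.95] gap 0.0218
Fx 0.20820895648386809 Fy 0.06582190727313159 Fz -1.220870015151828 sd 0.5483492370941992
tip [282.66723662 229.33614712] post head [273.70311704 219.22440472]
206 271 277 7 | 209 268 280 13 | 212 267 287 16 | 215 266 290 10 | 218 264 293 8 | 221 263 294 7 | 224 262 294 7 | 227 263 293 7 | 230 264 292 7 | 233 265 291 8 | 236 266 300 30 | 239 265 300 2 |
```

Emit:
{"fn": "move_arm", "kwargs": {"xyz": [[0,-0.4,0],[0,-0.6,0],[0,-1.5,0],[0,-2.5,0],[0,0,0]], "spin": [0,0,0,0,0]}}

```text
t: 22.0
eef_pos: [0.5504, 0.0729, 0.1541]
orientation: [0.458, -0.536, 0.538, -0.462]
ft_force: [0.8, 0.7, -1.3]
finger_gap: 0.0217
```

```bash
python3 m.py w18; echo; python3 - <<'E'
from h import *
i=cams.camera_info('wrist')
for n in('eye','lever'): print(n,[(round(float(r['conf']),2),np.round(r['extent']).tolist()) for r in cams.search_frame(n,'wrist')])
im=cams.grab_frame('wrist');print('post',proj(i,POST+[0,0,.02]), 'hung eye', proj(i,POST-SX*.0063+[0,0,.0105]))
im=cams.grab_frame('top');j=cams.camera_info('top');print([(round(float(r['conf']),2),np.round(r['extent'],1).tolist()) for r in cams.search_frame('lever','top')])
q=plan((.4793,-.3567,.1586),.445,step=.045)
s=arm.get_state();print(s['eef_pos'],np.degrees(np.arctan2(*toolR().as_matrix()[[1,0],0])))
E
```

```text
t 22.0 slotframe rel post mm [-9.7 -7.7 63.1] F [ 0.79 -0.66 -1.32] gap 0.0217
Fx 0.18850577006379837 Fy -0.2825184073098586 Fz -1.5930569089492574 sd 0.2865170962035104
tip [285.24098791 229.87500132] post head [275.76206081 204.13222   ]
194 274 278 5 | 197 271 282 12 | 200 270 288 8 | 203 268 291 7 | 206 267 292 5 | 209 267 292 4 | 212 267 292 5 | 215 268 291 7 | 218 270 288 11 | 221 274 280 7 | 224 277 279 3 | 227 278 279 2 | 236 266 287 10 | 239 265 300 2 | 
eye [(0.81, [264.0, 200.0, 290.0, 237.0])]
lever [(0.55, [266.0, 196.0, 294.0, 236.0])]
post [275.76206081 204.13222   ] hung eye [276.023955   208.96240545]
[(0.82, [258.6, 176.5, 287.6, 215.2])]
[[4.35, -0.07, -0.03], [4.34, -0.07, -0.22], [4.33, -0.07, -0.41], [4.31, -0.07, -0.6], [4.28, -0.07, -0.79], [4.24, -0.07, -0.98], [4.19, -0.07, -1.17], [4.13, -0.07, -1.36], [4.07, -0.07, -1.54], [4.0, -0.07, -1.72]] spin -0.044
[0.54853805 0.07272991 0.15138073] -98.8279012026353
```

Emit:
{"fn": "move_arm", "kwargs": {"xyz": [[4.4,-0.3,0],[4.3,-0.3,-0.2],[4.3,-0.2,-0.4],[4.3,0,-0.6],[4.3,0,-0.8]], "spin": [-0.045,-0.045,-0.045,-0.045,-0.045]}}

```text
t: 23.28
eef_pos: [0.5145, -0.1433, 0.1597]
orientation: [-0.518, 0.481, -0.482, 0.518]
ft_force: [0.4, 0.8, -0.8]
finger_gap: 0.0218
```

Emit:
{"fn": "move_arm", "kwargs": {"xyz": [[4.2,0,-1],[4.2,0,-1.2],[4.1,0,-1.4],[4.1,0,-1.5],[4,0,-1.7]], "spin": [-0.045,-0.045,-0.045,-0.045,-0.04]}}

```text
t: 23.9
eef_pos: [0.4804, -0.3579, 0.1595]
orientation: [-0.567, 0.422, -0.422, 0.568]
ft_force: [0.6, -0.1, -0.8]
finger_gap: 0.0216
```

Emit:
{"fn": "move_arm", "kwargs": {"xyz": [[0,0,0],[0,0,0],[0,0,0]], "spin": [0,0,0]}}

```text
t: 24.28
eef_pos: [0.4812, -0.355, 0.1593]
orientation: [-0.567, 0.422, -0.421, 0.568]
ft_force: [-0.2, -0.7, -2.1]
finger_gap: 0.0218
```

```bash
python3 - <<'E'
from h import *
s=arm.get_state();print(s['t'],s['eef_pos'],s['finger_gap'],np.degrees(np.arctan2(*toolR().as_matrix()[[1,0],0])))
print(toolR().inv().apply(np.array([.4793,-.3565,.0672])-s['eef_pos'])*100)
im=cams.grab_frame('wrist');save('w19',im);i=cams.camera_info('wrist');print(proj(i,s['eef_pos']-[0,0,.061]),proj(i,[.4793,-.3562,.062]))
def hd(f):
    m=cv2.cvtColor(cv2.imread(f),cv2.COLOR_BGR2HSV);m=cv2.inRange(m,(0,60,20),(20,255,140));m[:233]=0;m[262:]=0;m[:,:250]=0;m[:,315:]=0
    return [(v,np.flatnonzero(m[v]).min(),np.flatnonzero(m[v]).max()) for v in(240,245,250,255) if m[v].any()]
# whole wrist frames only
for f in('w9','w17','w18','w19'): print(f,hd(f'pics/{f}.png'))
r=cams.cut_out('block','wrist')
for x in r[:2]:
    c=cv2.minAreaRect(np.argwhere(x['pixels'])[:,::-1].astype(np.float32));print(x['conf'],x['extent'],c)
# shank tip: bright/gray pixels columns near the tip vs oak
v,u=228,282; print(im[214:236:2,276:292:2].mean(-1).astype(int))
E
```

```text
24.275 [ 0.48123372 -0.35498138  0.15926804] 0.0218224156108477 -73.2033401497793
[ 0.09951217  9.20664493 -0.23124346]
[282.32412077 229.13127217] [279.69783079 217.60220089]
w9 [(240, np.int64(265), np.int64(301)), (245, np.int64(262), np.int64(303)), (250, np.int64(260), np.int64(305)), (255, np.int64(259), np.int64(306))]
w17 [(240, np.int64(265), np.int64(300)), (245, np.int64(262), np.int64(303)), (250, np.int64(260), np.int64(305)), (255, np.int64(259), np.int64(306))]
w18 [(240, np.int64(265), np.int64(300)), (245, np.int64(262), np.int64(302)), (250, np.int64(260), np.int64(305)), (255, np.int64(259), np.int64(306))]
w19 [(240, np.int64(266), np.int64(300)), (245, np.int64(255), np.int64(313)), (250, np.int64(260), np.int64(305)), (255, np.int64(260), np.int64(306))]
0.63 [217.6, 155.0, 341.6, 244.8] ((280.7305908203125, 211.2976531982422), (110.3078842163086, 80.05553436279297), 22.166345596313477)
[[135 135 137 134 133 130 127 152]
 [134 134 133 134 133 133 149 177]
 [138 139 139 140 135 148 163 195]
 [171 172 175 199 178 160 175 201]
 [176 175 209 255 243 171 191 206]
 [174 172 218 255 249 183 200 205]
 [198 187 214 252 241 194 202 203]
 [204 203 220 238 222 203 204 203]
 [203 203 227 236 219 205 204 204]
 [206 205 228 236 219 206 204 204]
 [209 208 228 236 222 207 204 205]]
```

Emit:
{"fn": "move_arm", "kwargs": {"xyz": [[0.1,0,-0.2],[0,2,0],[0,0.8,0],[0,0.6,0],[0,0,0]], "spin": [0,0,0,0,0]}}

```text
t: 25.0
eef_pos: [0.4789, -0.358, 0.1253]
orientation: [0.567, -0.422, 0.422, -0.567]
ft_force: [-0.6, -0.7, -1.6]
finger_gap: 0.0222
```

Emit:
{"fn": "move_arm", "kwargs": {"xyz": [[0,0.6,0],[0,1,0],[0,1,0],[0,0,0]], "spin": [0,0,0,0]}}

```text
t: 25.5
eef_pos: [0.4783, -0.3575, 0.0982]
orientation: [0.567, -0.423, 0.421, -0.567]
ft_force: [0.9, 0.6, -0.8]
finger_gap: 0.0219
```

Emit:
{"fn": "move_arm", "kwargs": {"xyz": [[0,1.2,0],[0,1,0],[0,0.5,0],[0,0.2,0],[0,0,0]], "spin": [0,0,0,0,0]}}

```text
t: 26.12
eef_pos: [0.479, -0.3582, 0.0705]
orientation: [-0.567, 0.422, -0.422, 0.567]
ft_force: [0.2, -0.6, -1.6]
finger_gap: 0.0218
```

```bash
python3 -c "
from h import *
st();print(arm.get_state()['eef_pos']);F=[]
for k in range(5): cams.grab_frame('side');F.append(arm.get_state()['ft_force'])
print(np.mean(F,0))"
```

```text
t 26.125 slotframe rel post mm [-446.5   -3.8  -20.5] F [-0.51 -0.31 -1.57] gap 0.0218
[ 0.47901143 -0.35815456  0.07048881]
[ 0.30551536  0.20549991 -1.29792636]
```

Still hanging; about 3 mm remain down to the seat.

Emit:
{"fn": "move_arm", "kwargs": {"xyz": [[0,0.1,0],[0,0.1,0],[0,0.1,0],[0,0,0]], "spin": [0,0,0,0]}}

```text
t: 26.88
eef_pos: [0.479, -0.3581, 0.0674]
orientation: [-0.567, 0.422, -0.422, 0.567]
ft_force: [-0.1, -0.3, -1.5]
finger_gap: 0.0215
```

```bash
python3 -c "
from h import *
F=[]
for k in range(5): cams.grab_frame('side');F.append(arm.get_state()['ft_force'])
print(arm.get_state()['eef_pos'],np.mean(F,0))"
```

```text
[ 0.4789557  -0.35807631  0.0674629 ] [-0.16145618 -0.16203597 -0.7858032 ]
```

Emit:
{"fn": "move_arm", "kwargs": {"xyz": [[0,0.05,0],[0,0,0]], "spin": [0,0]}}

```text
t: 27.38
eef_pos: [0.479, -0.3581, 0.0672]
orientation: [-0.567, 0.422, -0.422, 0.567]
ft_force: [-0.3, 0.1, 2.4]
finger_gap: 0.0219
```

Emit:
{"fn": "move_arm", "kwargs": {"xyz": [[0,0,0],[0,0,0],[0,0,0]], "spin": [0,0,0], "gripper": 3.2}}

```text
t: 27.75
eef_pos: [0.479, -0.3581, 0.0669]
orientation: [-0.567, 0.422, -0.422, 0.567]
ft_force: [0.4, -0.6, 0.2]
finger_gap: 0.0316
```

Emit:
{"fn": "move_arm", "kwargs": {"xyz": [[0,-1,0],[0,-2,0],[0,-4,0],[0,-4,0],[0,-4,0]], "spin": [0,0,0,0,0]}}

```text
t: 28.38
eef_pos: [0.479, -0.3584, 0.22]
orientation: [-0.567, 0.422, -0.423, 0.567]
ft_force: [0.6, -0.2, -0.0]
finger_gap: 0.032
```

Emit:
{"fn": "move_arm", "kwargs": {"xyz": [[0,0,0],[0,0,0]], "spin": [0,0]}}

```text
t: 28.62
eef_pos: [0.4788, -0.3579, 0.2176]
orientation: [-0.567, 0.422, -0.422, 0.567]
ft_force: [0.2, -0.1, -0.2]
finger_gap: 0.0322
```

```bash
python3 - <<'E'
from h import *
s=arm.get_state();print(s['t'],s['eef_pos'],s['finger_gap'],s['ft_force'])
for c in('wrist','top','side'):
    i=cams.camera_info(c);im=cams.grab_frame(c);save('f_'+c,im)
    print(c,'expect handle top',proj(i,[.4795,-.356,.112]),'base',proj(i,[.4795,-.356,.062]))
    for n in ('puller',)+(('lever','lock_a','chute','screwdriver') if c!='wrist' else ()):
        print(' ',n,[(round(float(r['conf']),2),np.round(r['extent'],1).tolist()) for r in cams.search_frame(n,c)][:3])
    if c=='wrist':
        for r in cams.cut_out('puller',c)[:2]:
            p=np.argwhere(r['pixels'])[:,::-1].astype(np.float32);print(r['conf'],cv2.minAreaRect(p))
E
```

```text
28.625 [ 0.4788092  -0.35792047  0.21760155] 0.03216341309195306 [ 0.16239186 -0.14308144 -0.21071227]
wrist expect handle top [283.71183589 212.66249711] base [283.4973944  201.14767075]
  puller [(0.84, [245.9, 296.3, 295.5, 316.2]), (0.68, [269.5, 190.8, 297.1, 229.3])]
0.56 ((282.5, 209.5), (37.0, 25.0), 90.0)
top expect handle top [387.18701211 226.76694784] base [383.40195628 229.12604369]
  puller []
  lever [(0.82, [244.9, 176.3, 289.7, 214.8])]
  lock_a [(0.55, [359.4, 173.0, 370.8, 183.7])]
  chute [(0.83, [151.9, 212.6, 175.8, 239.9]), (0.65, [369.5, 215.0, 392.2, 234.9])]
  screwdriver []
side expect handle top [287.1286345  305.23791998] base [287.25367795 321.69865793]
  puller [(0.56, [280.5, 390.9, 330.7, 419.2])]
  lever []
  lock_a [(0.43, [354.5, 293.0, 365.9, 314.2])]
  chute [(0.6, [232.7, 164.9, 255.8, 183.0])]
  screwdriver [(0.71, [246.0, 302.0, 257.3, 381.5])]
```

```bash
python3 - <<'E'
from h import *
i=cams.camera_info('top')
for f in('top0','f_top'):
    im=cv2.imread(f'pics/{f}.png');h=cv2.cvtColor(im,cv2.COLOR_BGR2HSV);m=cv2.inRange(h,(18,90,110),(35,255,255));m[:176]=0;m[225:]=0;m[:,:225]=0;m[:,300:]=0
    n,l,s,c=cv2.connectedComponentsWithStats(m)
    for k in range(1,n):
        if s[k,4]<6: continue
        p=np.argwhere(l==k)[:,::-1].astype(float);x=np.array([atz(i,*q,.045)[:2] for q in p]);w,v=np.linalg.eigh(np.cov(x.T));d=v[:,1]*np.sign(v[0,1])
        print(f,s[k],'world',np.round(x.mean(0),4),'angle',np.round(np.degrees(np.arctan2(d[1],d[0])),1),'rms',np.sqrt(w))
print('exp pin',proj(i,[.524,-.0469,.045]),'hung eye',proj(i,POST-SX*.0063+[0,0,.0105]))
E
```

```text
top0 [279 185   6  13  48] world [ 0.5926 -0.0518] angle 0.9 rms [0.00369602 0.01076495]
top0 [280 199   6  13  54] world [ 0.5469 -0.0572] angle 11.1 rms [0.00387371 0.01089459]
top0 [254 212   9   8  28] world [0.5129 0.0169] angle -83.1 rms [0.00699033 0.00762635]
top0 [282 213   5   4   8] world [ 0.5172 -0.0634] angle -54.1 rms [0.00200613 0.00529719]
f_top [281 185   6  12  49] world [ 0.5931 -0.0583] angle -10.1 rms [0.00388535 0.0101831 ]
f_top [278 198   7  16  59] world [ 0.5473 -0.0511] angle -7.0 rms [0.00413917 0.01181149]
f_top [235 202   8   3  10] world [0.5519 0.077 ] angle -78.9 rms [0.00222326 0.00754567]
exp pin [279.18671036 212.75751956] hung eye [238.43549037 205.74635075]
```

```bash
python3 -c "
from h import *
print(job.sign_off(),arm.get_state()['t'])"
```

```text
the job is handed in; nothing more can be done
the job is handed in; nothing more can be done
```

The spring's eye is hung on the anchor post, the lever is back on its stop, the puller is back in its hole, and the job is handed in. It took about 30 s of the 72 s allowed.

**Spring and post:** The post was clamped about 12 mm from the slot's middle, on the side away from the lever. I pulled the spring to about 8 N, which is roughly 58 mm of stretch and below the 66 mm limit. I lowered the eye over the head, then worked the puller round the neck to let the load onto the post. Its pull fell from 6.6 N to 0.4 N as the post took it.

**Last checks:**
- **Eye:** The last close picture shows it round the post below the head. After the puller came out, the eye stayed there, sitting about 2 mm to one side of the slot line.
- **Lever:** Before the pull it lay about 0.27 rad off. It now lies at −8.9° in the top camera, which is square to the slot, as it should be at home.
- **Puller:** It stands upright in its hole, within 1–2 mm of where it started, and the gripper is clear of everything.
- **Other things:** One lock cylinder was found again, unmoved to the pixel. The insert and the screwdriver also matched in the side view. The other lock cylinder was not checked on its own, but the arm never went near it.

**What disagreed:** The networks were patchy at the end: the top view missed the puller and screwdriver, and the side view missed the lever. So the lever and eye positions come from colour measurements. In two pictures the networks' top-ranked "puller" was another object in view, apparently the green look-alike, so I went by position instead.

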